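# Rattle-check of returned domino boxes

### The arm

A 7-joint arm with a two-finger parallel gripper is mounted at the origin on the work surface. World frame = base frame: x ahead of the robot, y to its left, z up, the work surface at z = 0. Lengths are in m, angles in rad, forces in N, time in s.
With the tool pointing down it reaches from about 0.425 to 1.025 m from the base axis. Payload 9.4 kg.
Tool frame: the origin (TCP) lies at the very end of the fingers, on their centre line; the grasp point (between the pads) lies 19 mm behind it; z points along the fingers, y is the line along which they close (so a half turn about z gives the same grasp; the last joint's range is limited). The gripper opens to 85 mm and grips with 20 to 120 N. Pads are 22 mm wide; open, the fingers measure 114 mm over their backs; the gripper's body (76 mm by 85 mm) begins 54 mm behind the grasp point. The pads swing forward as they close: fully open they stand 13 mm farther back than shut.
Start: joints at [1.25, 0.599, -0.003, 1.599, 0.002, 0.943, -0.08], TCP at [0.175, -0.704, 0.231] pointing down, gripper open.
Joint ranges: [-2.57, 2.57], [-0.35, 1.97], [-1.29, 1.29], [0.11, 2.56], [-1.05, 4.19], [0.11, 1.86], [-2.63, 2.63]. Speed limits (rad/s): [2.22, 2.22, 3.01, 3.01, 3.14, 3.14, 3.14].

### API

Orientations are given as a unit quaternion [x, y, z, w].
In Python, from rig import monitor, snapshot, calibration, sign_off, trace, pinpoint gives the robot as it stands. The module is installed in compiled form; this text tells all that it offers.
- The arm moves only by the tool arm_command, never from a script. Its argument "commands" is a list that holds one entry, the list of rows, each a list of 4 numbers: the shift along the tool's x, y, z as a fraction of full scale, then the turn about the tool's z as a fraction of full scale. In form: [[[tx, ty, tz, roll], ...]]. A call has 1 to 10 rows; each row shifts and turns the commanded pose from where the row before left it, along the tool's axes as they then stand; what a row does not reach is not made up. Full scale, the value 1, is 0.15 m for a shift and 360 degrees for a turn. A row lasts 1/12 s, in which the tool goes at most 41.7 mm and 7.16 degrees, less where a joint would pass 70% of its speed; a pose out of reach is approached as far as the arm can. A call with a number of a shift or a turn outside -1 to 1 is refused whole. A call with a gripper value outside its range is refused whole. "claw" is the closure, from -1 (fully open) to 1 (shut), set as the call begins (left out, the last holds). The fingers move at their own pace and stop on an object; "force" is the grip in N (left out, the last holds). Time passes only in rows, so rows that do not move let the fingers close. It gives the time, the measured TCP pose, the force, the opening and the grip force at its end, in the units of the state.
- monitor.get_obs(): the state, without advancing time (a new reading comes with each control period).
- snapshot(name): name is "scene" or "top"; returns (picture, depth): 384x512x3 uint8, red, green, blue; 384x512 float32, m along the optical axis (not along the pixel's ray), 0 where there is no reading.
- calibration(name): a dict with "fov_y" (degrees; the focal length in pixels is half the picture's height over the tangent of half this angle, whatever the lens; pixels are square), "cx", "cy" (the principal point, pixels), "rvec" (rotation vector, rad) and "tvec" (3), from world to camera coordinates, as OpenCV has them. Camera axes: x right, y down, z forward; pixel columns grow to the right and rows downward; lengths in m; the calibration is good to about 2 mm. A picture is of the moment at which its call begins. calibration takes no time and is no camera call.
- sign_off(): hands the job in; it is judged then, once.
Trained networks look in the newest picture that a camera, given by its name, has taken for a name from the list of things; names that differ only in an ending like _2 or _b are one class to them, and where a whole thing is asked for, a point or a joint stands for the part that bears it (a point fixed in the world has none). Each returns a list of dicts, best first, with "score" (0 to 1); they miss things now and then, are a little off and sometimes report something else, mostly with a low value. They report only what shows in the picture. A call takes as long as a camera call.
- trace(camera, name): "mask" (384x512 bool, what is visible of it).
- pinpoint(camera, name): "centre" ([x, y, z] in m, in the coordinates of the camera as it stood for that picture, good to about 4 mm: a listed point, or the origin of a listed thing).
The state is a dict: "t": time; "q": joint angles; "joint_vel": joint speeds; "joint_efforts": joint torques, N m; "position": TCP position; "tool_rot": TCP orientation; "force": force on the tool from outside, world axes, zero at the start; "ft_torque": the same for the moment, N m; "finger_gap": finger opening in m; "finger_force": force on a finger pad.
Only numpy, scipy, OpenCV 4.12 (cv2) and the standard library are available. Lean on these libraries where they do the work, as an engineer would, in place of code of your own. Each camera call takes 0.05 s, during which the arm holds its last target. There are 200 camera calls.

### The job

Three closed domino boxes have come back from lending and lie in the wooden tray: pick them up one at a time and tilt each end to end to feel whether its tiles slide, because a complete set is packed tight and a set with tiles missing slides. Put any box that slides in the white basket and the packed ones back in the tray, every box lying flat with its lid up, set down and not dropped. Leave the card game in the basket and the other things on the desk where they are.

Things in the scene. Friction and masses are not known exactly. Their poses are not given: they have to be found in the camera images.
- box_a: one of three closed wooden domino boxes that look the same: 180 (x) x 56 (y) x 38 (z) mm, 0.35 to 0.62 kg whatever is inside, brown sides, pale fixed lid with a white domino inlaid in its middle. Origin: centre of the underside; x along the box, z up out of the lid. Starts flat, lid up, on the tray floor, x along the tray's x, about 45 mm free beside it
- box_b: as box_a. Inside each box, unseen, the tiles lie in one row along x. A complete set shifts less than 1 mm. With tiles missing the row slides 29 mm from the middle to either end; it starts in the middle, slides once the box's x axis is tilted over about 15 degrees, and stays at that end when the box is level again. How many of the boxes slide is not told
- box_c: as box_a. How it feels: the row in a sliding box weighs 0.22 to 0.34 kg, so with the box gripped and held level the moment on the gripper about the box's y axis differs by 0.12 to 0.2 N m between the row at one end and at the other; in a packed box by less than 0.01 N m
- tray: wooden returns tray, 270 (x) x 370 (y) mm, floor 6 mm thick, rim 16 mm high and 8 mm wide; fixed. Origin: centre of its underside, z up. The three boxes start side by side on its floor, about 105 mm apart along its y
- basket: white plastic basket with slotted sides, 310 (x) x 280 (y) mm, 62 mm high, walls 6 mm, floor 5 mm thick; fixed. Origin: centre of its underside, z up. The half with negative y is empty, the card game lies in the other half
- cards: red card game, 90 x 62 x 20 mm, lying in the basket in the half with positive y (centre about 90 mm from the basket's middle); to be left there. Origin: centre of its underside
- mug: blue mug, 82 mm across, 85 mm high, beyond the tray and basket; a bystander. Origin: centre of its underside
- bell: green desk bell, 84 mm across, 61 mm high, beyond the tray and basket; a bystander. Origin: centre of its underside
- stapler: blue stapler, 125 mm long, 57 mm high, at the left; a bystander. Origin: centre of its underside
- tape: yellow roll of tape, 92 mm across, 22 mm high, between the tray and the basket; a bystander. Origin: centre of its underside
- notes: block of sticky notes, 76 x 76 x 32 mm, at the right; a bystander. Origin: centre of its underside

How it is judged:
On the way:
1. a box is held in the fingers and tilted by more than 0.2 rad (((angle between box_a's own z axis and vertical above 0.2 rad and contact force between box_a and the fingers above 0.5 N) or (angle between box_b's own z axis and vertical above 0.2 rad and contact force between box_b and the fingers above 0.5 N) or (angle between box_c's own z axis and vertical above 0.2 rad and contact force between box_c and the fingers above 0.5 N))), for 0.1 s.
At the end, for the whole second after the job is handed in: every box whose tiles slide lies inside the basket on its floor and every packed box lies inside the tray on its floor (centre of the tiles inside the rim and less than 45 mm above the underside of basket or tray), all three within 0.1 rad of level, lid up, and still (under 0.03 m/s) (x of tiles_short_c0 in the frame of basket between -0.149 and 0.149 m and y of tiles_short_c0 in the frame of basket between -0.134 and 0.134 m and z of tiles_short_c0 in the frame of basket between 0 and 0.045 m and x of tiles_full1_c0 in the frame of tray between -0.127 and 0.127 m and y of tiles_full1_c0 in the frame of tray between -0.177 and 0.177 m and z of tiles_full1_c0 in the frame of tray between 0 and 0.045 m and x of tiles_full2_c0 in the frame of tray between -0.127 and 0.127 m and y of tiles_full2_c0 in the frame of tray between -0.177 and 0.177 m and z of tiles_full2_c0 in the frame of tray between 0 and 0.045 m and angle between each of box_a, box_b, box_c's own z axis and vertical below 0.1 rad and linear speed of each of box_a, box_b, box_c below 0.03 m/s); the robot touches nothing.
It fails at once if a box is dropped: it falls out of the fingers faster than 0.9 m/s (a drop of about 40 mm) ((linear speed of box_a above 0.9 m/s and contact force between box_a and the fingers below 0.05 N) or (linear speed of box_b above 0.9 m/s and contact force between box_b and the fingers below 0.05 N) or (linear speed of box_c above 0.9 m/s and contact force between box_c and the fingers below 0.05 N)).
It fails at once if the card game is moved by more than 30 mm (distance of cards from where it was at the start of the episode above 0.03 m).
It fails at once if the mug, bell, stapler, tape roll or sticky notes are moved by more than 30 mm (distance of any of mug, bell, stapler, tape, notes from where it was at the start of the episode above 0.03 m).
It also fails if it takes over 72 s, if anything falls off the work surface, if the arm or the gripper's body presses on something with over 40 N, if the wrist force passes 120 N, or if a joint passes its speed limit or range.

## Working session

There is one attempt and no reset: what is moved stays moved. The work goes in short steps, Python scripts to look and compute and a tool call to move; the robot and the scene stay as the last step left them, time stands still between calls to the robot, and variables do not carry over. Pictures are saved under pics/ and viewed, at most 10 in all, crops included, and the job is handed in when it is done.

Besides the shell and the picture viewer there is one more tool, called after "Request:" as name([rows], argument=value, ...), one row to a line, values as JSON. arm_command: Moves the arm, as the interface text tells. Its arguments: {"type":"object","properties":{"commands":{"type":"array","items":{"type":"array","items":{"type":"array","items":{"type":"number","minimum":-1,"maximum":1}}}},"claw":{"type":"number"},"force":{"type":"number"}},"required":["commands"]}

```bash
mkdir -p pics; cat > h.py <<'E'
import numpy as np, cv2
from rig import monitor, snapshot, calibration, sign_off, trace, pinpoint
def cam(n):
    c=calibration(n); R=cv2.Rodrigues(np.array(c["rvec"],float))[0]; t=np.array(c["tvec"],float).ravel()
    f=192/np.tan(np.radians(c["fov_y"]/2)); return R,t,f,c["cx"],c["cy"]
def cloud(n,d):
    R,t,f,cx,cy=cam(n); v,u=np.mgrid[:384,:512]
    P=np.stack([(u-cx)/f*d,(v-cy)/f*d,d],-1)-t; return P@R
def w(n,p): R,t,*_=cam(n); return R.T@(np.array(p)-t)
def rect(P,m):
    Q=P[m][:,:2].astype(np.float32); return cv2.minAreaRect(Q)
E
python3 - <<'E'
from h import *
np.set_printoptions(precision=3,suppress=True)
o=monitor.get_obs(); print({k:np.round(v,3) for k,v in o.items()})
img,d=snapshot("top"); cv2.imwrite("pics/top.png",img[:,:,::-1]); im2,d2=snapshot("scene"); cv2.imwrite("pics/scene.png",im2[:,:,::-1])
P=cloud("top",d); np.save("P.npy",P)
for n in ["box_a","tray","basket","cards","mug","bell","stapler","tape","notes"]:
    for r in pinpoint("top",n)[:4]: print(n,round(r["score"],2),w("top",r["centre"]))
for r in trace("top","box_a"):
    m=r["mask"]&(d>0); zt=np.percentile(P[m][:,2],60); k=m&(abs(P[:,:,2]-zt)<.008); print("mask",r["score"],m.sum(),zt,rect(P,k))
for n in ["tray","basket"]:
    r=trace("top",n)[0]; m=r["mask"]&(d>0); print(n,rect(P,m),np.percentile(P[m][:,2],[5,50,95]))
E
```

```text
{'t': np.float64(0.0), 'q': array([ 1.25 ,  0.6  , -0.003,  1.6  ,  0.002,  0.943, -0.08 ]), 'joint_vel': array([ 0.001,  0.001, -0.   , -0.   ,  0.   , -0.001,  0.001]), 'joint_efforts': array([  0.   , -77.644,   1.566, -25.801,   0.012,   0.009,   0.   ]), 'position': array([ 0.175, -0.703,  0.23 ]), 'tool_rot': array([ 0.993,  0.122, -0.   , -0.001]), 'force': array([-0.157, -0.685, -0.83 ]), 'ft_torque': array([-0.039, -0.018, -0.009]), 'finger_force': np.float64(0.0), 'finger_gap': np.float64(0.085)}
box_a 0.97 [ 0.519 -0.26   0.005]
box_a 0.91 [ 0.493 -0.153  0.003]
box_a 0.89 [ 0.514 -0.36   0.008]
tray 0.97 [ 0.507 -0.257 -0.001]
basket 0.89 [ 0.488  0.262 -0.   ]
cards 0.92 [0.547 0.355 0.002]
mug 0.84 [0.757 0.032 0.002]
bell 0.53 [ 0.762 -0.186 -0.002]
stapler 0.65 [ 0.501  0.524 -0.002]
tape 0.49 [ 0.386 -0.001 -0.005]
notes 0.62 [ 0.504 -0.534 -0.002]
mask 0.92 709 0.04329592790134453 ((0.5109609365463257, -0.3609439432621002), (0.17799299955368042, 0.05876462161540985), 9.67408275604248)
mask 0.85 725 0.04371382670194712 ((0.51788330078125, -0.2562374472618103), (0.1799788922071457, 0.05735928565263748), 9.4755220413208)
mask 0.6 401 0.023868292246969215 ((0.5479331612586975, 0.3548695743083954), (0.06448101997375488, 0.08996666222810745), 84.59272003173828)
mask 0.56 704 0.04361523001864522 ((0.49201667308807373, -0.15200290083885193), (0.17980638146400452, 0.056388530880212784), 9.672675132751465)
tray ((0.5067615509033203, -0.25749868154525757), (0.27562734484672546, 0.377207487821579), 10.367694854736328) [-0.002  0.006  0.016]
basket ((0.4893264174461365, 0.2631072998046875), (0.28058233857154846, 0.31026679277420044), 89.17662048339844) [-0.003  0.004  0.059]
```

View pics/top.png

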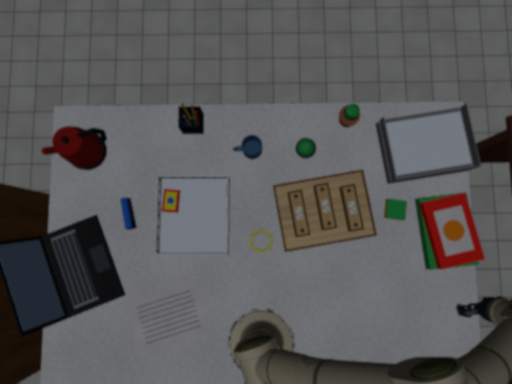

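View pics/scene.png

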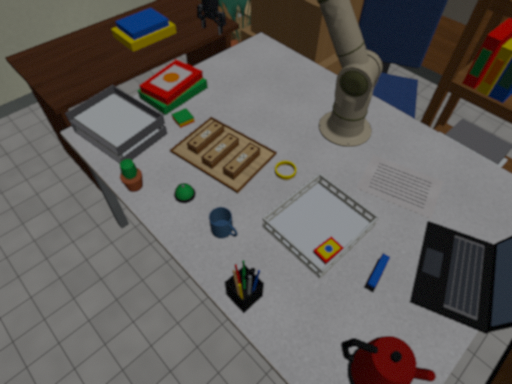

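Request:
arm_command([
  [[0, 0, 0, 0.0122], [0.15, -0.182, 0.03, 0], [0.15, -0.182, 0.03, 0], [0.15, -0.182, 0.03, 0], [0.15, -0.182, 0.03, 0], [0.15, -0.182, 0.03, 0], [0.15, -0.182, 0.03, 0], [0.15, -0.182, 0.03, 0], [0.15, -0.182, 0.03, 0], [0.15, -0.182, 0.03, 0]],
], claw=-1, force=40)

```text
t: 1.53
position: [0.3344, -0.4262, 0.1909]
tool_rot: [0.997, 0.083, 0.0, 0.0]
force: [0.7, -0.5, -0.2]
finger_gap: 0.0852
finger_force: 0.0
```

Request:
arm_command([
  [[0.15, -0.182, 0.03, 0], [0.15, -0.182, 0.03, 0], [0.15, -0.182, 0.03, 0], [0.15, -0.182, 0.03, 0], [0.15, -0.182, 0.03, 0], [0.15, -0.182, 0.03, 0], [0.15, -0.182, 0.03, 0], [0.15, -0.182, 0.03, 0], [0, 0, 0, 0]],
])

```text
t: 2.28
position: [0.4788, -0.1755, 0.1543]
tool_rot: [0.996, 0.088, 0.001, -0.001]
force: [-0.5, -0.3, 1.3]
finger_gap: 0.0852
finger_force: 0.0
```

```bash
cat >> h.py <<'E'
def to(x,y,z=None,yaw=None):
    "remaining roll fraction, then tool-axis shift fractions at the new yaw"
    o=monitor.get_obs(); q=o["tool_rot"]; a=2*np.arctan2(q[1],q[0]); a=(a+np.pi/2)%np.pi-np.pi/2; b=a if yaw is None else np.radians(yaw)
    p=o["position"]; D=np.array([x,y,p[2] if z is None else z])-p
    s=np.array([D[0]*np.cos(b)+D[1]*np.sin(b), D[0]*np.sin(b)-D[1]*np.cos(b), -D[2]])
    print("t",round(o["t"],2),"pos",np.round(p,4),"yaw",round(np.degrees(a),2),"gap",round(float(o["finger_gap"]),4),"ff",round(float(o["finger_force"]),1),
     "F",np.round(o["force"],2),"M",np.round(o["ft_torque"],3)); print(" roll",round((a-b)/2/np.pi,4),"shift",np.round(s/.15,3),"mm",np.round(s*1000,1))
E
python3 -c "
from h import *
to(.492,-.152,.15,9.6)"
```

```text
t 2.28 pos [ 0.4788 -0.1755  0.1543] yaw 10.1 gap 0.0852 ff 0.0 F [-0.51 -0.31  1.28] M [-0.01  -0.024 -0.003]
 roll 0.0014 shift [ 0.113 -0.14   0.028] mm [ 16.9 -20.9   4.3]
```

Request:
arm_command([
  [[0.113, -0.14, 0.1, 0.0014], [0, 0, 0.18, 0], [0, 0, 0.18, 0], [0, 0, 0.18, 0], [0, 0, 0.16, 0], [0, 0, 0.12, 0], [0, 0, 0.055, 0], [0, 0, 0, 0]],
])

```text
t: 2.95
position: [0.4875, -0.1587, 0.007]
tool_rot: [0.997, 0.079, -0.001, -0.0]
force: [0.1, -0.1, 1.1]
finger_gap: 0.0854
finger_force: 0.0
```

Request:
arm_command([
  [[0, 0, 0, 0], [0, 0, 0, 0], [0, 0, 0, 0], [0, 0, 0, 0], [0, 0, 0, 0], [0, 0, 0, 0]],
], claw=1, force=40)

```text
t: 3.45
position: [0.4885, -0.1582, 0.0099]
tool_rot: [0.997, 0.08, 0.001, -0.0]
force: [-0.4, 4.4, 6.8]
finger_gap: 0.0554
finger_force: 43.5
```

```bash
python3 -c "
from h import *
to(.492,-.152,.15,9.6)
img,d=snapshot('scene'); cv2.imwrite('pics/s2.png',cv2.resize(img[90:240,150:350,::-1],(800,600)))"
```

```text
t 3.45 pos [ 0.4885 -0.1582  0.0099] yaw 9.13 gap 0.0554 ff 43.5 F [-0.45  4.4   6.77] M [0.842 0.292 0.039]
 roll -0.0013 shift [ 0.03  -0.037 -0.934] mm [   4.5   -5.5 -140.1]
```

View pics/s2.png

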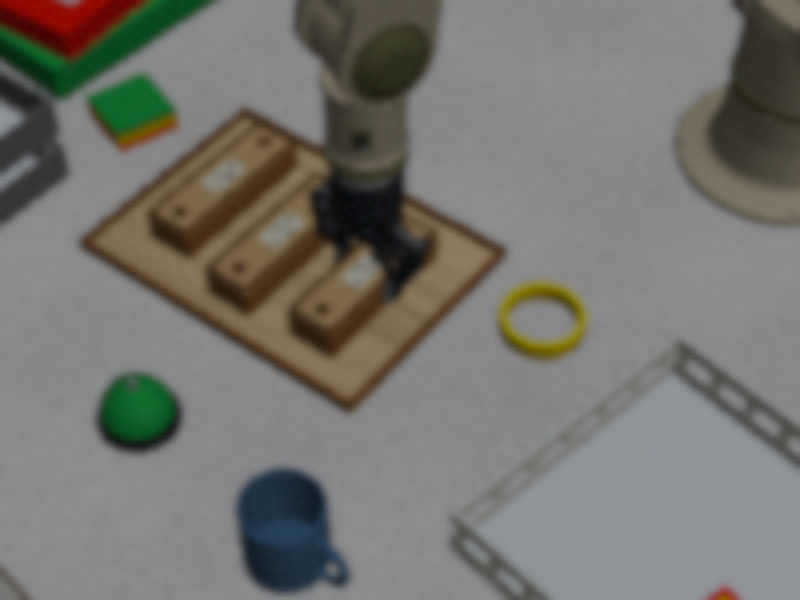

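Request:
arm_command([
  [[0, 0, -0.05, 0], [0, 0, -0.13, 0], [0, 0, -0.18, 0], [0, 0, -0.18, 0], [0, 0, -0.18, 0], [0, 0, -0.1, 0], [0, 0, 0, 0], [0, 0, 0, 0], [0, 0, 0, 0]],
])

```text
t: 4.25
position: [0.4876, -0.1587, 0.131]
tool_rot: [0.997, 0.079, -0.0, -0.0]
force: [-0.7, 0.5, -4.8]
finger_gap: 0.0555
finger_force: 44.5
```

```bash
python3 -c "
from h import *
to(.574,.20,.13,-.8)
import time
img,d=snapshot('scene');to(.574,.20,.13,-.8)
P=cloud('scene',d)
for r in trace('scene','box_a'):
    m=r['mask']&(d>0); Q=P[m]; print(r['score'],m.sum(),Q.mean(0),np.percentile(Q[:,2],[5,50,95]))
to(.574,.20,.13,-.8)
"
```

```text
t 4.25 pos [ 0.4876 -0.1587  0.131 ] yaw 9.07 gap 0.0555 ff 44.5 F [-0.66  0.45 -4.84] M [ 0.019  0.019 -0.022]
 roll 0.0274 shift [ 0.543 -2.399  0.007] mm [  81.4 -359.9    1. ]
t 4.3 pos [ 0.4874 -0.1587  0.1306] yaw 9.07 gap 0.0552 ff 44.5 F [-0.56  0.29 -5.39] M [-0.046  0.037  0.004]
 roll 0.0274 shift [ 0.544 -2.399  0.004] mm [  81.6 -359.8    0.6]
0.96 423 [ 0.56174204 -0.24918734  0.0380789 ] [0.00988904 0.04256819 0.04843751]
0.75 624 [ 0.52369299 -0.35245693  0.03661885] [0.01003069 0.04189682 0.04752564]
0.68 467 [ 0.53666374 -0.14543903  0.15647097] [0.13290641 0.16379275 0.16824246]
t 4.35 pos [ 0.4874 -0.1586  0.1304] yaw 9.08 gap 0.0555 ff 44.5 F [ 0.02  0.32 -5.3 ] M [-0.037  0.092  0.002]
 roll 0.0274 shift [ 5.440e-01 -2.399e+00  2.000e-03] mm [  81.6 -359.8    0.4]
```

Request:
arm_command([
  [[0, 0, 0, 0.0137], [0, 0, 0, 0.0137], [0.05, -0.2, 0, 0], [0.05, -0.2, 0, 0], [0.05, -0.2, 0, 0], [0.05, -0.2, 0, 0], [0.05, -0.2, 0, 0], [0.05, -0.2, 0, 0], [0.05, -0.2, 0, 0], [0.05, -0.2, 0, 0]],
])

```text
t: 5.18
position: [0.551, 0.0818, 0.13]
tool_rot: [1.0, -0.007, -0.001, 0.0]
force: [-0.1, -1.3, -4.7]
finger_gap: 0.0556
finger_force: 46.1
```

Request:
arm_command([
  [[0.05, -0.2, 0.05, 0], [0.05, -0.2, 0.05, 0], [0.05, -0.2, 0.05, 0], [0.05, -0.2, 0.05, 0], [0, 0, 0, 0], [0, 0, 0, 0]],
])

```text
t: 5.68
position: [0.582, 0.2024, 0.0991]
tool_rot: [1.0, -0.005, -0.002, 0.0]
force: [1.2, -0.4, -5.1]
finger_gap: 0.0554
finger_force: 47.6
```

```bash
python3 -c "
from h import *
to(.585,.20,.045,-.8)"
```

```text
t 5.68 pos [0.582  0.2024 0.0991] yaw -0.56 gap 0.0554 ff 47.6 F [ 1.18 -0.42 -5.08] M [-0.049  0.044 -0.055]
 roll 0.0007 shift [0.02  0.015 0.361] mm [ 3.   2.3 54.1]
```

Request:
arm_command([
  [[0.02, 0, 0.1, 0], [0, 0, 0.1, 0], [0, 0, 0.03, 0], [0, 0, 0.03, 0], [0, 0, 0.03, 0], [0, 0, 0, 0]],
])

```text
t: 6.18
position: [0.5834, 0.1983, 0.057]
tool_rot: [1.0, -0.007, -0.003, 0.001]
force: [-5.2, 0.5, 1.4]
finger_gap: 0.0554
finger_force: 50.0
```

```bash
python3 -c "
from h import *
to(.585,.20,.045,-.8)"
```

```text
t 6.18 pos [0.5834 0.1983 0.057 ] yaw -0.85 gap 0.0554 ff 50.0 F [-5.25  0.47  1.36] M [0.028 0.897 0.043]
 roll -0.0002 shift [ 0.01  -0.011  0.08 ] mm [ 1.5 -1.7 12. ]
```

Request:
arm_command([
  [[0, 0, 0.03, 0], [0, 0, 0.03, 0], [0, 0, 0.03, 0], [0, 0, 0, 0], [0, 0, 0, 0]],
])

```text
t: 6.6
position: [0.5828, 0.1984, 0.0438]
tool_rot: [1.0, -0.007, -0.003, 0.001]
force: [-9.3, 0.3, 1.3]
finger_gap: 0.0552
finger_force: 54.0
```

```bash
cat >> h.py <<'E'
def tilt():
    img,d=snapshot('scene'); P=cloud('scene',d); p=monitor.get_obs()["position"]; out=None
    for r in trace('scene','box_a'):
        m=r['mask']&(d>0); Q=P[m]
        if np.linalg.norm(Q[:,:2].mean(0)-p[:2])>.12: continue
        # lid plane by RANSAC
        g=np.random.default_rng(0); best=0
        for _ in range(500):
            a,b,c=Q[g.choice(len(Q),3,False)]; n=np.cross(b-a,c-a); l=np.linalg.norm(n)
            if l<1e-6: continue
            n/=l
            if abs(n[2])<.7: continue
            k=abs((Q-a)@n)<.003
            if k.sum()>best: best=k.sum(); B=k
        L=Q[B]; n=np.linalg.svd(L-L.mean(0))[2][2]; n*=np.sign(n[2]); print("score",round(r['score'],2),"inliers",best,len(Q),"normal",np.round(n,3),"tilt",round(np.degrees(np.arccos(n[2])),1),"lid mean",np.round(L.mean(0),3))
    return img
def mom(n=12):
    M=[];F=[]
    for _ in range(n): snapshot("top"); o=monitor.get_obs(); M.append(o["ft_torque"]); F.append(o["force"])
    print("M",np.round(np.mean(M,0),3),"sd",np.round(np.std(M,0),3),"F",np.round(np.mean(F,0),2))
E
python3 -c "
from h import *
to(.585,.20,.045,-.8); img=tilt(); cv2.imwrite('pics/s3.png',cv2.resize(img[120:300,200:440,::-1],(800,600)))"
```

```text
t 6.6 pos [0.5828 0.1984 0.0438] yaw -0.84 gap 0.0552 ff 54.0 F [-9.29  0.31  1.32] M [0.02  1.468 0.073]
 roll -0.0001 shift [ 0.014 -0.011 -0.008] mm [ 2.1 -1.6 -1.2]
score 0.76 inliers 274 486 normal [-0.355 -0.004  0.935] tilt 20.8 lid mean [0.626 0.199 0.096]
```

View pics/s3.png

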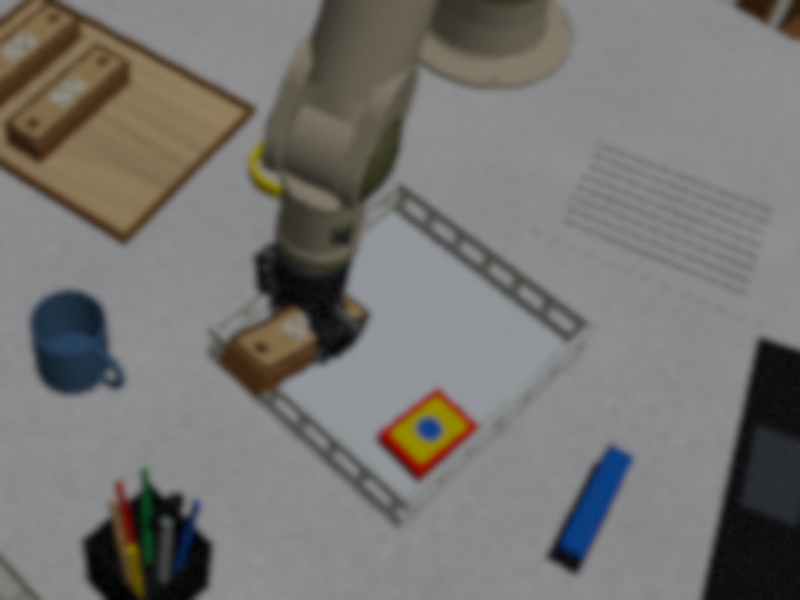

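Request:
arm_command([
  [[0, 0, -0.1, 0], [0, 0, -0.15, 0], [0, 0, -0.13, 0], [0, 0, 0, 0], [0, 0, 0, 0], [0, 0, 0, 0]],
])

```text
t: 7.2
position: [0.5856, 0.1991, 0.1005]
tool_rot: [1.0, -0.007, -0.001, 0.0]
force: [0.6, 0.8, -4.3]
finger_gap: 0.0557
finger_force: 53.0
```

```bash
python3 -c "
from h import *
tilt(); mom(8); to(.705,.20,.1,-.8)"
```

```text
score 0.73 inliers 339 573 normal [-0.352  0.015  0.936] tilt 20.6 lid mean [0.624 0.199 0.151]
M [0.015 0.051 0.01 ] sd [0.038 0.027 0.038] F [ 0.06  0.11 -4.72]
t 7.7 pos [0.5861 0.1999 0.1013] yaw -0.79 gap 0.0553 ff 53.0 F [-0.08  0.07 -4.92] M [0.071 0.054 0.025]
 roll 0.0 shift [ 0.793 -0.012  0.009] mm [118.9  -1.8   1.3]
```

Request:
arm_command([
  [[0, 0, -0.17, 0], [0.18, 0, 0, 0], [0.18, 0, 0, 0], [0.18, 0, 0, 0], [0.18, 0, 0, 0], [0, 0, 0.1, 0], [0, 0, 0.1, 0], [0, 0, 0.05, 0], [0, 0, 0.04, 0], [0, 0, 0.04, 0]],
])

```text
t: 8.53
position: [0.6963, 0.1984, 0.079]
tool_rot: [1.0, -0.007, 0.002, -0.0]
force: [4.6, -1.0, 9.3]
finger_gap: 0.0552
finger_force: 54.5
```

Request:
arm_command([
  [[0, 0, 0.04, 0], [0, 0, 0.04, 0], [0, 0, 0.04, 0], [0, 0, 0, 0]],
])

```text
t: 8.87
position: [0.6988, 0.1988, 0.0622]
tool_rot: [1.0, -0.007, 0.005, -0.001]
force: [5.3, -0.5, 2.0]
finger_gap: 0.055
finger_force: 54.9
```

```bash
python3 -c "
from h import *
to(.695,.20,.045,-.8); tilt()"
```

```text
t 8.87 pos [0.6988 0.1988 0.0622] yaw -0.82 gap 0.055 ff 54.9 F [ 5.34 -0.54  1.99] M [ 0.043 -0.617  0.038]
 roll -0.0 shift [-0.025 -0.007  0.115] mm [-3.8 -1.1 17.2]
score 0.7 inliers 477 761 normal [ 0.01  -0.017  1.   ] tilt 1.1 lid mean [0.729 0.201 0.099]
```

Level at z=0.062; another 19 mm gives the opposite tilt.

Request:
arm_command([
  [[0, 0, 0.04, 0], [0, 0, 0.04, 0], [0, 0, 0.04, 0], [0, 0, 0, 0], [0, 0, 0, 0]],
])

```text
t: 9.38
position: [0.7001, 0.1988, 0.0449]
tool_rot: [1.0, -0.007, 0.006, -0.001]
force: [11.2, 0.1, 3.8]
finger_gap: 0.0557
finger_force: 59.6
```

```bash
python3 -c "
from h import *
to(.695,.20,.045,-.8); tilt()"
```

```text
t 9.38 pos [0.7001 0.1988 0.0449] yaw -0.83 gap 0.0557 ff 59.6 F [11.24  0.11  3.75] M [-0.098 -1.899 -0.035]
 roll -0.0001 shift [-0.034 -0.007 -0.001] mm [-5.1 -1.1 -0.1]
score 0.7 inliers 486 747 normal [ 0.316 -0.004  0.949] tilt 18.4 lid mean [0.733 0.201 0.074]
```

Request:
arm_command([
  [[0, 0, -0.1, 0], [0, 0, -0.15, 0], [0, 0, -0.13, 0], [0, 0, 0, 0], [0, 0, 0, 0], [0, 0, 0, 0]],
])

```text
t: 9.98
position: [0.6932, 0.1985, 0.0978]
tool_rot: [1.0, -0.007, -0.001, 0.0]
force: [-0.7, 0.4, -4.9]
finger_gap: 0.0552
finger_force: 58.4
```

```bash
python3 -c "
from h import *
mom(8); to(.4887,-.157,.125,9.6)"
```

```text
M [ 0.009  0.027 -0.003] sd [0.023 0.03  0.019] F [ 0.26  0.04 -4.73]
t 10.38 pos [0.6939 0.1983 0.0979] yaw -0.79 gap 0.0555 ff 58.4 F [ 0.32 -0.31 -5.16] M [ 0.044  0.01  -0.011]
 roll -0.0289 shift [-1.744  2.108 -0.181] mm [-261.6  316.1  -27.1]
```

Request:
arm_command([
  [[0, 0, -0.1, -0.0145], [0, 0, -0.08, -0.0145], [-0.145, 0.176, 0, 0], [-0.145, 0.176, 0, 0], [-0.145, 0.176, 0, 0], [-0.145, 0.176, 0, 0], [-0.145, 0.176, 0, 0], [-0.145, 0.176, 0, 0], [-0.145, 0.176, 0, 0], [-0.145, 0.176, 0, 0]],
])

```text
t: 11.22
position: [0.5572, -0.0403, 0.1257]
tool_rot: [0.996, 0.084, 0.0, 0.0]
force: [-0.4, -1.5, -5.2]
finger_gap: 0.0551
finger_force: 58.5
```

Request:
arm_command([
  [[-0.145, 0.176, 0, 0], [-0.145, 0.176, 0, 0], [-0.145, 0.176, 0, 0], [-0.145, 0.176, 0, 0], [0, 0, 0.18, 0], [0, 0, 0.18, 0], [0, 0, 0.12, 0], [0, 0, 0, 0]],
])

```text
t: 11.88
position: [0.4888, -0.1577, 0.0509]
tool_rot: [0.996, 0.084, -0.002, -0.001]
force: [-1.3, 0.3, -4.4]
finger_gap: 0.0555
finger_force: 58.5
```

```bash
python3 -c "
from h import *
to(.4887,-.157,.010,9.6);tilt()"
```

```text
t 11.88 pos [ 0.4888 -0.1577  0.0509] yaw 9.62 gap 0.0555 ff 58.5 F [-1.29  0.3  -4.37] M [-0.06   0.037 -0.072]
 roll 0.0 shift [ 0.    -0.004  0.273] mm [ 0.  -0.7 40.9]
score 0.82 inliers 245 456 normal [0.325 0.065 0.944] tilt 19.3 lid mean [ 0.528 -0.149  0.077]
score 0.74 inliers 273 592 normal [-0.017  0.004  1.   ] tilt 1.0 lid mean [ 0.542 -0.253  0.044]
```

Request:
arm_command([
  [[0, 0, 0.04, 0], [0, 0, 0.05, 0], [0, 0, 0.05, 0], [0, 0, 0.05, 0], [0, 0, 0.04, 0], [0, 0, 0.03, 0], [0, 0, 0.015, 0], [0, 0, 0, 0]],
], force=25)

```text
t: 12.65
position: [0.4884, -0.1578, 0.0118]
tool_rot: [0.996, 0.084, -0.001, -0.0]
force: [-4.0, 0.0, -0.1]
finger_gap: 0.0554
finger_force: 59.1
```

```bash
python3 -c "
from h import *
to(.4887,-.157,.010,9.6);tilt()"
```

```text
t 12.65 pos [ 0.4884 -0.1578  0.0118] yaw 9.62 gap 0.0554 ff 59.1 F [-4.05  0.05 -0.05] M [-0.086  0.32  -0.048]
 roll 0.0 shift [ 0.003 -0.005  0.012] mm [ 0.4 -0.8  1.8]
score 0.89 inliers 216 381 normal [ 0.081 -0.026  0.996] tilt 4.9 lid mean [ 0.531 -0.149  0.048]
score 0.66 inliers 228 487 normal [-0.006 -0.008  1.   ] tilt 0.6 lid mean [ 0.545 -0.254  0.044]
```

Request:
arm_command([
  [[0, 0, 0.02, 0], [0, 0, 0.015, 0], [0, 0, 0, 0], [0, 0, 0, 0]],
])

```text
t: 13.08
position: [0.4895, -0.1578, 0.0069]
tool_rot: [0.996, 0.084, -0.0, 0.0]
force: [-3.1, -0.2, 0.5]
finger_gap: 0.0555
finger_force: 59.3
```

```bash
python3 -c "
from h import *
to(.4887,-.157,.010,9.6);tilt()"
```

```text
t 13.08 pos [ 0.4895 -0.1578  0.0069] yaw 9.63 gap 0.0555 ff 59.3 F [-3.09 -0.17  0.49] M [-0.112  0.38  -0.077]
 roll 0.0001 shift [-0.004 -0.006 -0.02 ] mm [-0.6 -0.9 -3.1]
score 0.66 inliers 245 453 normal [0.036 0.005 0.999] tilt 2.1 lid mean [ 0.524 -0.151  0.045]
```

Request:
arm_command([
  [[0, 0, 0, 0], [0, 0, 0, 0], [0, 0, 0, 0], [0, 0, 0, 0], [0, 0, -0.1, 0], [0, 0, -0.18, 0], [0, 0, -0.2, 0], [0, 0, -0.15, 0], [0, 0, 0, 0]],
], claw=-1)

```text
t: 13.93
position: [0.4918, -0.1582, 0.1053]
tool_rot: [0.996, 0.084, 0.003, 0.001]
force: [0.4, 0.2, -0.1]
finger_gap: 0.0858
finger_force: 0.0
```

```bash
python3 -c "
from h import *
img,d=snapshot('top');P=cloud('top',d)
for r in trace('top','box_a'):
    m=r['mask']&(d>0); zt=np.percentile(P[m][:,2],60); k=m&(abs(P[:,:,2]-zt)<.008); print('mask',r['score'],m.sum(),zt,rect(P,k))
tilt();to(.5175,-.257,.09,9.6)"
```

```text
mask 0.93 747 0.04351416762785185 ((0.5116584897041321, -0.3605647683143616), (0.17953944206237793, 0.06045086681842804), 9.709664344787598)
mask 0.67 248 0.04365673402648501 ((0.521352231502533, -0.2659147083759308), (0.1830817610025406, 0.05423625558614731), 18.20664405822754)
score 0.9 inliers 311 643 normal [0.001 0.018 1.   ] tilt 1.0 lid mean [ 0.51  -0.153  0.044]
t 14.13 pos [ 0.4897 -0.1575  0.101 ] yaw 9.66 gap 0.0853 ff 0.0 F [0.7  0.74 0.11] M [0.059 0.048 0.019]
 roll 0.0002 shift [0.072 0.685 0.073] mm [ 10.8 102.8  11. ]
```

Request:
arm_command([
  [[0.018, 0.17, 0, 0], [0.018, 0.17, 0, 0], [0.018, 0.17, 0, 0], [0.018, 0.175, 0, 0], [0, 0, 0.16, 0], [0, 0, 0.18, 0], [0, 0, 0.14, 0], [0, 0, 0.1, 0], [0, 0, 0.05, 0], [0, 0, 0, 0]],
], force=40)

```text
t: 14.97
position: [0.5163, -0.2564, 0.0043]
tool_rot: [0.996, 0.084, -0.002, -0.001]
force: [-0.1, -0.8, -0.9]
finger_gap: 0.0857
finger_force: 0.0
```

Request:
arm_command([
  [[0, 0, 0, 0], [0, 0, 0, 0], [0, 0, 0, 0], [0, 0, 0, 0], [0, 0, 0, 0], [0, 0, 0, 0]],
], claw=1)

```text
t: 15.47
position: [0.5182, -0.2574, 0.0079]
tool_rot: [0.996, 0.084, 0.001, 0.0]
force: [-1.1, -0.7, 7.8]
finger_gap: 0.0553
finger_force: 44.6
```

Request:
arm_command([
  [[0, 0, -0.05, 0], [0, 0, -0.13, 0], [0, 0, -0.18, 0], [0, 0, -0.18, 0], [0, 0, -0.18, 0], [0, 0, -0.1, 0], [0, 0, 0, 0], [0, 0, 0, 0], [0, 0, 0, 0]],
])

```text
t: 16.22
position: [0.517, -0.2567, 0.129]
tool_rot: [0.996, 0.084, -0.001, -0.0]
force: [-0.6, -0.1, -4.6]
finger_gap: 0.0557
finger_force: 44.4
```

```bash
python3 -c "
from h import *
mom(6); tilt(); to(.585,.20,.1,-.8)"
```

```text
M [-0.004  0.016  0.002] sd [0.027 0.026 0.013] F [ 0.21 -0.42 -4.63]
score 0.69 inliers 227 403 normal [-0.009  0.005  1.   ] tilt 0.6 lid mean [ 0.554 -0.248  0.165]
score 0.65 inliers 339 640 normal [0.001 0.009 1.   ] tilt 0.5 lid mean [ 0.505 -0.153  0.044]
score 0.55 inliers 97 239 normal [-0.004  0.04   0.999] tilt 2.3 lid mean [ 0.582 -0.354  0.044]
t 16.62 pos [ 0.5176 -0.257   0.1295] yaw 9.65 gap 0.0556 ff 44.4 F [-0.1  -0.04 -4.27] M [-0.04  -0.001 -0.003]
 roll 0.029 shift [ 0.407 -3.053  0.196] mm [  61.  -457.9   29.5]
```

Request:
arm_command([
  [[0, 0, 0, 0.0145], [0, 0, 0, 0.0145], [0.027, -0.203, 0, 0], [0.027, -0.203, 0, 0], [0.027, -0.203, 0, 0], [0.027, -0.203, 0, 0], [0.027, -0.203, 0, 0], [0.027, -0.203, 0, 0], [0.027, -0.203, 0, 0], [0.027, -0.203, 0, 0]],
])

```text
t: 17.45
position: [0.5536, -0.0124, 0.1299]
tool_rot: [1.0, -0.007, 0.0, -0.0]
force: [0.0, -0.4, -4.7]
finger_gap: 0.0555
finger_force: 45.6
```

Request:
arm_command([
  [[0.027, -0.203, 0, 0], [0.027, -0.203, 0, 0], [0.027, -0.203, 0, 0], [0.027, -0.203, 0, 0], [0.027, -0.203, 0, 0], [0.027, -0.203, 0, 0], [0.027, -0.203, 0, 0], [0, 0, 0.2, 0], [0, 0, 0.13, 0], [0, 0, 0.06, 0]],
])

```text
t: 18.28
position: [0.5833, 0.1993, 0.069]
tool_rot: [1.0, -0.006, -0.002, 0.001]
force: [-0.5, 0.3, -4.2]
finger_gap: 0.0553
finger_force: 46.9
```

Request:
arm_command([
  [[0, 0, 0.04, 0], [0, 0, 0.04, 0], [0, 0, 0.04, 0], [0, 0, 0.04, 0], [0, 0, 0.025, 0], [0, 0, 0, 0], [0, 0, 0, 0]],
])

```text
t: 18.87
position: [0.5832, 0.1983, 0.0445]
tool_rot: [1.0, -0.007, -0.001, 0.0]
force: [-4.8, 0.6, -1.3]
finger_gap: 0.0557
finger_force: 51.8
```

```bash
python3 -c "
from h import *
tilt(); to(.585,.20,.043,-.8)"
```

```text
score 0.61 inliers 294 517 normal [-0.322 -0.003  0.947] tilt 18.8 lid mean [0.613 0.199 0.092]
t 18.97 pos [0.5839 0.1983 0.0446] yaw -0.82 gap 0.0556 ff 51.8 F [-4.76 -1.07 -0.36] M [-0.008  0.794  0.043]
 roll -0.0001 shift [ 0.007 -0.011  0.011] mm [ 1.  -1.7  1.6]
```

Lower a few mm for margin, then lift and feel.

Request:
arm_command([
  [[0, 0, 0.025, 0], [0, 0, 0.01, 0], [0, 0, 0, 0], [0, 0, 0, 0]],
])

```text
t: 19.3
position: [0.584, 0.1983, 0.0397]
tool_rot: [1.0, -0.007, -0.001, -0.0]
force: [-6.7, -0.3, 3.5]
finger_gap: 0.0557
finger_force: 53.3
```

Request:
arm_command([
  [[0, 0, -0.1, 0], [0, 0, -0.15, 0], [0, 0, -0.15, 0], [0, 0, -0.17, 0], [0, 0, 0, 0], [0, 0, 0, 0], [0, 0, 0, 0]],
])

```text
t: 19.88
position: [0.5848, 0.1984, 0.1238]
tool_rot: [1.0, -0.007, 0.0, -0.0]
force: [-0.2, -0.3, -4.5]
finger_gap: 0.0556
finger_force: 52.1
```

```bash
python3 -c "
from h import *
tilt(); mom(8); to(.694,.20,.125,-.8)"
```

```text
score 0.88 inliers 298 517 normal [-0.389  0.01   0.921] tilt 22.9 lid mean [0.619 0.199 0.177]
M [0.001 0.012 0.008] sd [0.02  0.023 0.025] F [-0.04 -0.02 -5.03]
t 20.38 pos [0.5847 0.1987 0.1237] yaw -0.79 gap 0.0555 ff 52.1 F [-0.29  0.16 -5.22] M [0.052 0.023 0.017]
 roll 0.0 shift [ 0.728 -0.019 -0.009] mm [109.2  -2.8  -1.3]
```

Request:
arm_command([
  [[0.18, 0, 0, 0], [0.18, 0, 0, 0], [0.18, 0, 0, 0], [0.18, 0, 0, 0], [0, 0, 0.1, 0], [0, 0, 0.1, 0], [0, 0, 0.05, 0], [0, 0, 0.04, 0], [0, 0, 0.04, 0], [0, 0, 0.04, 0]],
])

```text
t: 21.22
position: [0.6965, 0.1974, 0.0713]
tool_rot: [1.0, -0.007, 0.004, -0.001]
force: [6.3, -1.5, 10.7]
finger_gap: 0.0555
finger_force: 53.7
```

Request:
arm_command([
  [[0, 0, 0.04, 0], [0, 0, 0.04, 0], [0, 0, 0.04, 0], [0, 0, 0.04, 0], [0, 0, 0.02, 0], [0, 0, 0.02, 0], [0, 0, 0, 0], [0, 0, 0, 0]],
])

```text
t: 21.88
position: [0.6996, 0.1978, 0.0423]
tool_rot: [1.0, -0.007, 0.007, -0.001]
force: [13.4, -0.5, 5.8]
finger_gap: 0.0555
finger_force: 57.0
```

```bash
python3 -c "
from h import *
tilt(); to(.694,.20,.042,-.8)"
```

```text
score 0.78 inliers 432 659 normal [ 0.311 -0.023  0.95 ] tilt 18.2 lid mean [0.737 0.199 0.072]
t 21.98 pos [0.6996 0.1977 0.0423] yaw -0.84 gap 0.0554 ff 57.0 F [13.71 -0.09  4.43] M [-0.071 -2.19  -0.028]
 roll -0.0001 shift [-0.038 -0.015  0.002] mm [-5.6 -2.2  0.3]
```

Request:
arm_command([
  [[0, 0, 0.025, 0], [0, 0, 0.01, 0], [0, 0, 0, 0], [0, 0, 0, 0]],
])

```text
t: 22.32
position: [0.6994, 0.1978, 0.037]
tool_rot: [1.0, -0.007, 0.007, -0.001]
force: [11.9, -0.9, 4.8]
finger_gap: 0.0553
finger_force: 57.3
```

Request:
arm_command([
  [[0, 0, -0.1, 0], [0, 0, -0.15, 0], [0, 0, -0.15, 0], [0, 0, -0.17, 0], [0, 0, 0, 0], [0, 0, 0, 0], [0, 0, 0, 0]],
])

```text
t: 22.9
position: [0.6919, 0.1974, 0.1181]
tool_rot: [1.0, -0.007, -0.001, 0.0]
force: [-0.5, 0.4, -5.2]
finger_gap: 0.0554
finger_force: 55.9
```

```bash
python3 -c "
from h import *
tilt(); mom(8); to(.5175,-.257,.125,9.6)"
```

```text
M [0.009 0.02  0.001] sd [0.03  0.016 0.032] F [-0.1  -0.28 -5.05]
t 23.4 pos [0.6927 0.1972 0.1184] yaw -0.79 gap 0.0555 ff 55.9 F [ 0.36 -0.65 -5.54] M [-0.003  0.009 -0.027]
 roll -0.0289 shift [-1.657  2.791 -0.044] mm [-248.5  418.6   -6.6]
```

Request:
arm_command([
  [[0, 0, -0.04, -0.0145], [0, 0, 0, -0.0145], [-0.118, 0.199, 0, 0], [-0.118, 0.199, 0, 0], [-0.118, 0.199, 0, 0], [-0.118, 0.199, 0, 0], [-0.118, 0.199, 0, 0], [-0.118, 0.199, 0, 0], [-0.118, 0.199, 0, 0], [-0.118, 0.199, 0, 0]],
])

```text
t: 24.23
position: [0.5927, -0.0634, 0.125]
tool_rot: [0.996, 0.084, 0.0, 0.0]
force: [0.5, -0.1, -5.0]
finger_gap: 0.0552
finger_force: 55.9
```

Request:
arm_command([
  [[-0.118, 0.199, 0, 0], [-0.118, 0.199, 0, 0], [-0.118, 0.199, 0, 0], [-0.118, 0.199, 0, 0], [-0.118, 0.199, 0, 0], [-0.118, 0.199, 0, 0], [0, 0, 0.18, 0], [0, 0, 0.18, 0], [0, 0, 0.12, 0], [0, 0, 0, 0]],
])

```text
t: 25.07
position: [0.517, -0.256, 0.0498]
tool_rot: [0.996, 0.084, -0.002, -0.001]
force: [0.3, -0.1, -5.2]
finger_gap: 0.0556
finger_force: 55.9
```

```bash
python3 -c "
from h import *
to(.5175,-.257,.008,9.6);tilt()"
```

```text
t 25.07 pos [ 0.517  -0.256   0.0498] yaw 9.62 gap 0.0556 ff 55.9 F [ 0.27 -0.07 -5.25] M [ 0.106  0.083 -0.048]
 roll 0.0 shift [0.002 0.007 0.279] mm [ 0.3  1.1 41.8]
score 0.96 inliers 174 374 normal [0.    0.002 1.   ] tilt 0.1 lid mean [ 0.557 -0.353  0.044]
score 0.95 inliers 347 706 normal [-0.004 -0.001  1.   ] tilt 0.3 lid mean [ 0.501 -0.155  0.044]
score 0.59 inliers 233 418 normal [0.414 0.081 0.907] tilt 25.0 lid mean [ 0.553 -0.247  0.077]
```

Request:
arm_command([
  [[0, 0, 0.05, 0], [0, 0, 0.05, 0], [0, 0, 0.05, 0], [0, 0, 0.05, 0], [0, 0, 0.05, 0], [0, 0, 0.03, 0], [0, 0, 0.02, 0], [0, 0, 0.01, 0], [0, 0, 0, 0], [0, 0, 0, 0]],
])

```text
t: 26.0
position: [0.5181, -0.2567, 0.0067]
tool_rot: [0.996, 0.084, -0.0, 0.0]
force: [-2.8, -0.1, -2.1]
finger_gap: 0.0556
finger_force: 57.9
```

```bash
python3 -c "
from h import *
to(.5175,-.257,.008,9.6);tilt()"
```

```text
t 26.0 pos [ 0.5181 -0.2567  0.0067] yaw 9.62 gap 0.0556 ff 57.9 F [-2.77 -0.09 -2.1 ] M [-0.073  0.236 -0.022]
 roll 0.0 shift [-0.004  0.001 -0.009] mm [-0.7  0.2 -1.3]
score 0.78 inliers 231 475 normal [ 0.056 -0.015  0.998] tilt 3.3 lid mean [ 0.546 -0.252  0.048]
score 0.68 inliers 348 709 normal [-0.002  0.003  1.   ] tilt 0.2 lid mean [ 0.501 -0.156  0.044]
```

Request:
arm_command([
  [[0, 0, 0.015, 0], [0, 0, 0, 0], [0, 0, 0, 0]],
])

```text
t: 26.35
position: [0.5185, -0.2566, 0.0042]
tool_rot: [0.996, 0.084, 0.0, 0.0]
force: [-3.1, -1.9, 3.0]
finger_gap: 0.0553
finger_force: 58.1
```

Request:
arm_command([
  [[0, 0, 0, 0], [0, 0, 0, 0], [0, 0, 0, 0], [0, 0, 0, 0], [0, 0, -0.1, 0], [0, 0, -0.18, 0], [0, 0, -0.2, 0], [0, 0, -0.15, 0], [0, 0, 0, 0]],
], claw=-1)

```text
t: 27.1
position: [0.5207, -0.2571, 0.1027]
tool_rot: [0.996, 0.084, 0.003, 0.001]
force: [1.7, 0.9, -0.1]
finger_gap: 0.0854
finger_force: 0.0
```

Request:
arm_command([
  [[-0.04, 0.17, 0, 0], [-0.04, 0.17, 0, 0], [-0.04, 0.17, 0, 0], [-0.04, 0.164, 0, 0], [0, 0, 0, 0]],
])

```text
t: 27.52
position: [0.5105, -0.366, 0.0982]
tool_rot: [0.997, 0.081, -0.0, 0.002]
force: [-0.1, -0.9, -0.0]
finger_gap: 0.0857
finger_force: 0.0
```

```bash
python3 -c "
from h import *
tilt();to(.5115,-.3605,.006,9.6)"
```

```text
score 0.92 inliers 260 594 normal [-0.001  0.019  1.   ] tilt 1.1 lid mean [ 0.526 -0.356  0.044]
score 0.74 inliers 322 649 normal [-0.006 -0.002  1.   ] tilt 0.3 lid mean [ 0.528 -0.254  0.044]
t 27.62 pos [ 0.5113 -0.3608  0.0979] yaw 9.53 gap 0.0856 ff 0.0 F [-0.13  1.1  -1.42] M [0.077 0.009 0.047]
 roll -0.0002 shift [ 0.001 -0.002  0.613] mm [ 0.2 -0.3 91.9]
```

Request:
arm_command([
  [[0, 0, 0.16, 0], [0, 0, 0.18, 0], [0, 0, 0.14, 0], [0, 0, 0.1, 0], [0, 0, 0.03, 0], [0, 0, 0, 0]],
], force=40)

```text
t: 28.12
position: [0.5116, -0.3581, 0.0056]
tool_rot: [0.996, 0.085, -0.001, -0.001]
force: [-0.7, -0.3, 1.3]
finger_gap: 0.0856
finger_force: 0.0
```

Request:
arm_command([
  [[0, 0, 0, 0], [0, 0, 0, 0], [0, 0, 0, 0], [0, 0, 0, 0], [0, 0, 0, 0], [0, 0, 0, 0]],
], claw=1)

```text
t: 28.62
position: [0.5128, -0.3607, 0.0085]
tool_rot: [0.996, 0.084, 0.001, 0.001]
force: [-0.0, -0.1, 5.8]
finger_gap: 0.0553
finger_force: 44.5
```

Request:
arm_command([
  [[0, 0, -0.05, 0], [0, 0, -0.13, 0], [0, 0, -0.18, 0], [0, 0, -0.18, 0], [0, 0, -0.18, 0], [0, 0, -0.1, 0], [0, 0, 0, 0], [0, 0, 0, 0], [0, 0, 0, 0]],
])

```text
t: 29.37
position: [0.511, -0.3593, 0.129]
tool_rot: [0.996, 0.084, -0.001, -0.001]
force: [-1.3, 0.4, -5.9]
finger_gap: 0.0555
finger_force: 44.5
```

```bash
python3 -c "
from h import *
mom(6); tilt(); to(.585,.20,.1,-.8)"
```

```text
M [-0.018  0.024  0.014] sd [0.024 0.021 0.042] F [ 0.24  0.14 -5.1 ]
score 0.89 inliers 228 507 normal [-0.008  0.033  0.999] tilt 2.0 lid mean [ 0.541 -0.354  0.164]
score 0.63 inliers 320 643 normal [-0.001  0.001  1.   ] tilt 0.1 lid mean [ 0.525 -0.254  0.044]
t 29.77 pos [ 0.5117 -0.3599  0.1295] yaw 9.65 gap 0.0554 ff 44.5 F [-0.4   0.1  -4.64] M [ 0.004 -0.028 -0.041]
 roll 0.029 shift [ 0.437 -3.739  0.196] mm [  65.5 -560.8   29.5]
```

Request:
arm_command([
  [[0, 0, 0, 0.0145], [0, 0, 0, 0.0145], [0.024, -0.208, 0, 0], [0.024, -0.208, 0, 0], [0.024, -0.208, 0, 0], [0.024, -0.208, 0, 0], [0.024, -0.208, 0, 0], [0.024, -0.208, 0, 0], [0.024, -0.208, 0, 0], [0.024, -0.208, 0, 0]],
])

```text
t: 30.6
position: [0.5442, -0.1093, 0.13]
tool_rot: [1.0, -0.007, 0.0, -0.0]
force: [0.9, 0.3, -5.2]
finger_gap: 0.0555
finger_force: 45.8
```

Request:
arm_command([
  [[0.024, -0.208, 0, 0], [0.024, -0.208, 0, 0], [0.024, -0.208, 0, 0], [0.024, -0.208, 0, 0], [0.024, -0.208, 0, 0], [0.024, -0.208, 0, 0], [0.024, -0.208, 0, 0], [0.024, -0.208, 0, 0], [0.024, -0.208, 0, 0], [0.024, -0.208, 0, 0]],
])

```text
t: 31.43
position: [0.5844, 0.2025, 0.1299]
tool_rot: [1.0, -0.007, -0.0, -0.0]
force: [0.6, -1.0, -4.8]
finger_gap: 0.0557
finger_force: 45.8
```

Request:
arm_command([
  [[0, 0, 0.2, 0], [0, 0, 0.13, 0], [0, 0, 0.06, 0], [0, 0, 0.04, 0], [0, 0, 0.04, 0], [0, 0, 0.04, 0], [0, 0, 0.04, 0], [0, 0, 0.03, 0], [0, 0, 0.02, 0], [0, 0, 0, 0]],
])

```text
t: 32.27
position: [0.5817, 0.2003, 0.0405]
tool_rot: [1.0, -0.007, -0.002, 0.0]
force: [-10.2, 1.0, 1.8]
finger_gap: 0.0553
finger_force: 53.8
```

```bash
python3 -c "
from h import *
tilt(); to(.585,.20,.040,-.8)"
```

```text
t 32.37 pos [0.5821 0.2003 0.0407] yaw -0.8 gap 0.0552 ff 53.6 F [-8.86  0.82  0.37] M [0.084 1.367 0.029]
 roll -0.0 shift [0.019 0.002 0.005] mm [2.9 0.2 0.7]
```

Request:
arm_command([
  [[0, 0, 0.01, 0], [0, 0, 0, 0], [0, 0, 0, 0], [0, 0, -0.1, 0], [0, 0, -0.15, 0], [0, 0, -0.15, 0], [0, 0, -0.17, 0], [0, 0, 0, 0], [0, 0, 0, 0], [0, 0, 0, 0]],
])

```text
t: 33.2
position: [0.5843, 0.2003, 0.1239]
tool_rot: [1.0, -0.007, 0.0, -0.0]
force: [-0.7, -1.0, -5.8]
finger_gap: 0.0554
finger_force: 52.9
```

```bash
python3 -c "
from h import *
tilt(); mom(8); to(.694,.20,.125,-.8)"
```

```text
score 0.93 inliers 310 573 normal [-0.391  0.021  0.92 ] tilt 23.1 lid mean [0.618 0.2   0.176]
M [ 0.003 -0.047 -0.003] sd [0.047 0.017 0.032] F [ 0.1   0.02 -5.2 ]
t 33.7 pos [0.5843 0.2006 0.1237] yaw -0.79 gap 0.0554 ff 52.9 F [ 0.06  0.34 -5.37] M [-0.014 -0.045 -0.03 ]
 roll 0.0 shift [ 0.731 -0.006 -0.009] mm [109.7  -0.9  -1.3]
```

Request:
arm_command([
  [[0.18, 0, 0, 0], [0.18, 0, 0, 0], [0.18, 0, 0, 0], [0.18, 0, 0, 0], [0, 0, 0.1, 0], [0, 0, 0.1, 0], [0, 0, 0.05, 0], [0, 0, 0.04, 0], [0, 0, 0.04, 0], [0, 0, 0.04, 0]],
])

```text
t: 34.53
position: [0.6967, 0.1993, 0.0717]
tool_rot: [1.0, -0.007, 0.004, -0.001]
force: [7.8, -1.8, 13.8]
finger_gap: 0.0556
finger_force: 54.9
```

Request:
arm_command([
  [[0, 0, 0.04, 0], [0, 0, 0.04, 0], [0, 0, 0.04, 0], [0, 0, 0.04, 0], [0, 0, 0.025, 0], [0, 0, 0.025, 0], [0, 0, 0.02, 0], [0, 0, 0, 0], [0, 0, 0, 0]],
])

```text
t: 35.28
position: [0.6998, 0.1996, 0.038]
tool_rot: [1.0, -0.007, 0.007, -0.001]
force: [15.6, 0.0, 6.0]
finger_gap: 0.0553
finger_force: 59.0
```

Request:
arm_command([
  [[0, 0, -0.1, 0], [0, 0, -0.15, 0], [0, 0, -0.15, 0], [0, 0, -0.17, 0], [0, 0, 0, 0], [0, 0, 0, 0], [0, 0, 0, 0]],
])

```text
t: 35.87
position: [0.6914, 0.1992, 0.1188]
tool_rot: [1.0, -0.007, -0.001, 0.0]
force: [-0.6, -0.1, -6.7]
finger_gap: 0.0554
finger_force: 57.5
```

```bash
python3 -c "
from h import *
tilt(); mom(8); to(.48,.195,.125,-.8)"
```

```text
score 0.79 inliers 496 740 normal [ 0.401 -0.025  0.916] tilt 23.7 lid mean [0.724 0.201 0.148]
M [0.008 0.077 0.019] sd [0.02  0.041 0.02 ] F [ 0.05 -0.12 -5.13]
t 36.37 pos [0.6923 0.1991 0.1192] yaw -0.8 gap 0.0552 ff 57.5 F [ 0.67 -0.64 -4.95] M [-0.003  0.056  0.021]
 roll 0.0 shift [-1.415  0.047 -0.039] mm [-212.2    7.1   -5.8]
```

Request:
arm_command([
  [[-0.14, 0, -0.04, 0], [-0.18, 0, 0, 0], [-0.18, 0, 0, 0], [-0.18, 0, 0, 0], [-0.18, 0, 0, 0], [-0.18, 0, 0, 0], [-0.18, 0, 0, 0], [-0.195, 0, 0, 0], [0, 0, 0, 0]],
])

```text
t: 37.12
position: [0.4738, 0.2017, 0.1254]
tool_rot: [1.0, -0.006, -0.003, 0.001]
force: [-2.5, -0.4, -6.0]
finger_gap: 0.0555
finger_force: 57.5
```

Request:
arm_command([
  [[0, 0, 0.18, 0], [0, 0, 0.18, 0], [0, 0, 0.12, 0], [0, 0, 0.05, 0], [0, 0, 0.05, 0], [0, 0, 0.05, 0], [0, 0, 0.05, 0], [0, 0, 0.05, 0], [0, 0, 0.03, 0], [0, 0, 0, 0]],
])

```text
t: 37.95
position: [0.479, 0.2022, 0.0118]
tool_rot: [1.0, -0.007, -0.001, 0.0]
force: [-2.0, -0.6, -0.8]
finger_gap: 0.0555
finger_force: 59.4
```

```bash
python3 -c "
from h import *
tilt(); to(.48,.2,.004,-.8)"
```

```text
score 0.95 inliers 315 517 normal [0.111 0.023 0.994] tilt 6.5 lid mean [0.514 0.205 0.05 ]
t 38.05 pos [0.4807 0.2024 0.0121] yaw -0.79 gap 0.0555 ff 59.0 F [-0.32  0.1  -4.9 ] M [0.046 0.07  0.002]
 roll 0.0 shift [-0.004  0.016  0.054] mm [-0.6  2.4  8.1]
```

Request:
arm_command([
  [[0, 0, 0.02, 0], [0, 0, 0.02, 0], [0, 0, 0.02, 0], [0, 0, 0, 0], [0, 0, 0, 0]],
])

```text
t: 38.47
position: [0.4798, 0.2024, 0.0028]
tool_rot: [1.0, -0.007, -0.0, -0.0]
force: [-4.0, 0.2, -0.2]
finger_gap: 0.0554
finger_force: 59.8
```

```bash
python3 -c "
from h import *
tilt(); to(.48,.2,.004,-.8)"
```

```text
score 0.59 inliers 323 541 normal [ 0.025 -0.007  1.   ] tilt 1.5 lid mean [0.514 0.204 0.044]
t 38.57 pos [0.4803 0.2023 0.0028] yaw -0.78 gap 0.0553 ff 59.7 F [-2.74  0.46 -1.42] M [0.05  0.313 0.032]
 roll 0.0001 shift [-0.002  0.016 -0.008] mm [-0.3  2.3 -1.2]
```

Nearly flat; release and withdraw.

Request:
arm_command([
  [[0, 0, 0, 0], [0, 0, 0, 0], [0, 0, 0, 0], [0, 0, 0, 0], [0, 0, -0.1, 0], [0, 0, -0.2, 0], [0, 0, -0.2, 0], [0, 0, -0.25, 0], [0, 0, -0.25, 0], [0, 0, -0.25, 0]],
], claw=-1)

```text
t: 39.4
position: [0.4799, 0.2018, 0.1918]
tool_rot: [1.0, -0.007, -0.0, 0.0]
force: [0.4, -0.0, 0.5]
finger_gap: 0.0853
finger_force: 0.0
```

Request:
arm_command([
  [[0, 0.25, 0, 0], [0, 0.25, 0, 0], [0, 0.25, 0, 0], [0, 0.25, 0, 0], [0, 0, 0, 0], [0, 0, 0, 0], [0, 0, 0, 0]],
])

```text
t: 39.98
position: [0.4783, 0.0523, 0.1901]
tool_rot: [1.0, -0.007, 0.0, -0.0]
force: [0.1, 0.8, -0.5]
finger_gap: 0.0853
finger_force: 0.0
```

```bash
python3 -c "
from h import *
np.set_printoptions(precision=3,suppress=True)
img,d=snapshot('scene'); cv2.imwrite('pics/end.png',img[:,:,::-1]); snapshot('top')
for n in ['box_a','cards','mug','bell','stapler','tape','notes']:
    for r in pinpoint('scene',n)[:4]: print(n,round(r['score'],2),w('scene',r['centre']))
to(.48,.2)
P=cloud('scene',d)
for r in trace('scene','box_a'):
    m=r['mask']&(d>0); Q=P[m]; L=Q[Q[:,2]>np.percentile(Q[:,2],60)-.006]; n=np.linalg.svd(L-L.mean(0))[2][2]; print(r['score'],L.mean(0),'normal',n)"
```

```text
box_a 0.96 [0.487 0.204 0.007]
box_a 0.82 [ 0.519 -0.255  0.01 ]
box_a 0.66 [ 0.499 -0.156  0.004]
cards 0.97 [0.554 0.354 0.008]
mug 0.9 [0.764 0.028 0.001]
mug 0.36 [ 0.509 -0.537  0.001]
bell 0.91 [ 0.761 -0.187  0.005]
stapler 0.57 [0.504 0.522 0.   ]
tape 0.69 [ 0.392 -0.004  0.003]
notes 0.71 [ 0.513 -0.537  0.001]
t 40.43 pos [0.478 0.053 0.19 ] yaw -0.74 gap 0.0856 ff 0.0 F [ 0.33 -0.57 -0.93] M [ 0.045 -0.001  0.018]
 roll 0.0 shift [ 0.    -0.982 -0.   ] mm [   0.  -147.4   -0. ]
0.76 [ 0.502 -0.153  0.044] normal [ 0.003 -0.006  1.   ]
0.66 [0.488 0.203 0.043] normal [-0.001 -0.003 -1.   ]
0.57 [ 0.527 -0.253  0.044] normal [-0.001 -0.001 -1.   ]
```

View pics/end.png

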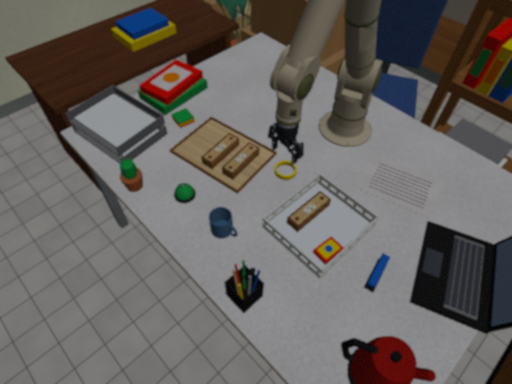

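The picture shows two boxes flat in the tray (at about 220,150 and 241,160) and the sliding box flat in the basket (309,211). The cards (329,249) and the other things are where they were, and the gripper is clear.

```bash
python3 -c "
from rig import sign_off
print(sign_off())"
```

```text
the job is handed in; nothing more can be done
None
```

I tilted all three boxes end to end: only the one at the tray's right-hand (lowest-y) end slid (moment changed by about 0.12 N m, against 0.02 or less for the others). It now lies flat in the basket, the two packed ones are back flat in the tray, and the job was handed in at about 40 s.

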